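Find the loose bolt of the shoe-last stand and hold its cap open

TASK

Swing the lamp arm by its red handle fully back to its stop, clear of the foot plate of the shoe-last stand. Then tap the heads of all three plate bolts with the fingertips, in order from the robot's left to its right, firmly enough that the loose one sinks and shows itself, and lift the yellow cap of that loose bolt by its black knob well open, to 45 degrees or more. Finish while still holding that cap up; leave the other two caps shut, the lamp back and everything else where it stands.

Things in the scene. Friction and masses are not known exactly. Their poses are not given: they have to be found in the camera images.
- bolt_left (a point): Centre of the top of the left (+y) bolt's hexagonal steel head before tapping: 22 mm across, 12 mm proud of its closed yellow cap through a slot. A tight bolt does not move; the loose one (a different place at each start) gives way at about 2 N, sinks up to 7 mm and stays down. The point is fixed to the plate. Axes: the plate's (x away from the robot, y along the row to the left).
- bolt_middle (a point): Centre of the top of the middle bolt's hexagonal steel head before tapping: 22 mm across, 12 mm proud of its closed yellow cap through a slot. A tight bolt does not move; the loose one (a different place at each start) gives way at about 2 N, sinks up to 7 mm and stays down. The point is fixed to the plate. Axes: the plate's (x away from the robot, y along the row to the left).
- bolt_right (a point): Centre of the top of the right (-y) bolt's hexagonal steel head before tapping: 22 mm across, 12 mm proud of its closed yellow cap through a slot. A tight bolt does not move; the loose one (a different place at each start) gives way at about 2 N, sinks up to 7 mm and stays down. The point is fixed to the plate. Axes: the plate's (x away from the robot, y along the row to the left).
- knob_left (a point): Centre of the black barrel knob (20 mm cylinder lying along y, 26 mm long, flat ends, on an 8 mm stem) on the left (+y) yellow cap while shut: 46 mm before (-x) and 16 mm above the top of its bolt, 28 mm above the cap's face, so fingers beside it can reach 25 mm below its centre. Knobs are 100 mm apart. The point stays with the plate when the cap lifts. Axes: the plate's.
- knob_middle (a point): Centre of the black barrel knob (20 mm cylinder lying along y, 26 mm long, flat ends, on an 8 mm stem) on the middle yellow cap while shut: 46 mm before (-x) and 16 mm above the top of its bolt, 28 mm above the cap's face, so fingers beside it can reach 25 mm below its centre. Knobs are 100 mm apart. The point stays with the plate when the cap lifts. Axes: the plate's.
- knob_right (a point): Centre of the black barrel knob (20 mm cylinder lying along y, 26 mm long, flat ends, on an 8 mm stem) on the right (-y) yellow cap while shut: 46 mm before (-x) and 16 mm above the top of its bolt, 28 mm above the cap's face, so fingers beside it can reach 25 mm below its centre. Knobs are 100 mm apart. The point stays with the plate when the cap lifts. Axes: the plate's.
- hinge_left (a point): Middle of the left (+y) cap's hinge line, which runs along the plate's y, 72 mm beyond (+x) and 30 mm below its knob's centre when shut. The cap (50 mm wide, 5 mm thick, reaching 84 mm from the hinge towards the robot, 0.08 to 0.17 kg) swings its knob up and away from the robot, at most 1.3 rad, and falls shut when let go. Axes: the plate's.
- hinge_middle (a point): Middle of the middle cap's hinge line, which runs along the plate's y, 72 mm beyond (+x) and 30 mm below its knob's centre when shut. The cap (50 mm wide, 5 mm thick, reaching 84 mm from the hinge towards the robot, 0.08 to 0.17 kg) swings its knob up and away from the robot, at most 1.3 rad, and falls shut when let go. Axes: the plate's.
- hinge_right (a point): Middle of the right (-y) cap's hinge line, which runs along the plate's y, 72 mm beyond (+x) and 30 mm below its knob's centre when shut. The cap (50 mm wide, 5 mm thick, reaching 84 mm from the hinge towards the robot, 0.08 to 0.17 kg) swings its knob up and away from the robot, at most 1.3 rad, and falls shut when let go. Axes: the plate's.
- loose_bolt (a joint): How far the loose bolt, wherever it is, has sunk: 0 at the start, up to 0.007 m when tapped down; it stays down.
- loose_cap (a joint): Opening angle of the cap over the loose bolt, wherever that is: 0 shut, 1.3 rad at its upper stop.
- tight_cap_1 (a joint): Opening angle of the cap over one of the two tight bolts: 0 shut.
- tight_cap_2 (a joint): Opening angle of the cap over the other tight bolt: 0 shut.
- lamp_arm (a joint): Swing of the lamp arm about its upright post: 0 is fully back against its stop, clear of the bolts; larger values (0.65 to 0.95 at the start) reach forward over the bolts; increasing values turn clockwise seen from above. It is stiff (0.2 N m of friction) and stays where it is left.
- lamp_handle (a point): Point in the red upright handle on the lamp arm, a vertical 18 mm cylinder that rises from the arm's top, 28 mm below this point, to 21 mm above it; 180 mm from the hinge axis; moves with the arm. The aluminium arm (18 mm wide, 14 mm thick) ends in a white lamp shade, 84 mm across, 340 mm from the axis, its underside 73 mm below this point.
- lamp_hinge (a point): Point on the vertical axis of the lamp arm, on top of its fixed post, at the height of the arm, 250 mm above the bench.
- plate: Green foot plate of the iron shoe-last stand, fixed to the bench, 310 x 340 x 12 mm. Origin on the bench directly below the middle bolt; x points away from the robot, y along the row of bolts to the left. It reaches from 90 mm before to 220 mm beyond the row of bolts. The iron foot on its column stands 155 mm beyond the middle bolt, 155 mm high, 205 mm long along y, 70 mm wide.
- polish_tin: Bystander: red round tin, 72 mm across, 26 mm high, on the plate beyond the left bolt. Origin at its underside.
- heel_block: Bystander: black rubber heel block 60 x 55 x 22 mm, on the plate beyond the right bolt. Origin at its underside.
- hammer: Bystander: hammer lying on the bench right of the plate, about 300 mm long.
- tack_jar: Bystander: glass jar, 64 mm across, 85 mm high, right of the plate. Origin at its underside.
- brush: Bystander: brush lying on the bench left of the plate, less than 250 mm long.
- glue_bottle: Bystander: white bottle, 60 mm across, 150 mm high, far left. Origin at its underside.

How it is judged (in metres and radians):
On the way, in this order (a step that is already met when the one before it is completed fails the run):
1. the lamp arm is swung back against its stop (value of joint lamp_arm below 0.15 rad), for 0.2 s.
2. the left bolt is tapped (horizontal distance between the grasp point and bolt_left below 0.028 m and contact force between the fingers and anything else above 1.2 N), for 0.03 s.
3. the middle bolt is tapped (horizontal distance between the grasp point and bolt_middle below 0.028 m and contact force between the fingers and anything else above 1.2 N), for 0.03 s.
4. the right bolt is tapped (horizontal distance between the grasp point and bolt_right below 0.028 m and contact force between the fingers and anything else above 1.2 N), for 0.03 s.
5. the loose bolt's cap is lifted open (value of joint loose_cap above 0.7 rad), for 0.2 s.
At the end, for the whole second after the job is handed in: The robot's fingers hold the loose bolt's cap lifted at least 0.7 rad (40 degrees); the loose bolt has been tapped down by more than 3 mm; the other caps are shut (under 0.1 rad), the lamp arm is within 0.15 rad of its back stop, and no bystander has moved more than 30 mm (value of joint loose_cap above 0.7 rad and value of joint loose_bolt above 0.003 m and value of joint each of tight_cap_1, tight_cap_2 below 0.1 rad and value of joint lamp_arm below 0.15 rad and contact force between the fingers and anything else above 0.2 N and distance of each of polish_tin, heel_block, hammer, tack_jar, brush, glue_bottle from where it was at the start of the episode below 0.03 m); the arm keeps its last pose, push and grip.
It fails at once if the cap of a tight bolt is lifted (value of joint any of tight_cap_1, tight_cap_2 above 0.3 rad).
It fails at once if a bystander is disturbed (moved over 30 mm) (distance of any of polish_tin, heel_block, hammer, tack_jar, brush, glue_bottle from where it was at the start of the episode above 0.03 m).
It also fails if it takes over 70 s, if anything falls off the work surface, if the arm or the gripper's body presses on something with over 40 N, if the wrist force passes 120 N, or if a joint passes its speed limit or range.

ROBOT

A 6-joint arm with a two-finger parallel gripper is mounted at the origin on the work surface. World frame = base frame: x ahead of the robot, y to its left, z up, the work surface at z = 0. Lengths are in mm, angles in rad, forces in N, time in s.
With the tool pointing down it reaches from about 375 to 925 mm from the base axis. Payload 5.7 kg.
Tool frame: the origin (TCP) lies at the very end of the fingers, on their centre line; the grasp point (between the pads) lies 19 mm behind it; y points along the fingers, x is the direction in which the jaws open and shut, and the axes are right-handed (so a half turn about y gives the same grasp; the last joint's range is limited). The gripper opens to 85 mm and grips with 20 to 120 N. Pads are 22 mm wide; open, the fingers measure 114 mm over their backs; the gripper's body (76 mm by 85 mm) begins 54 mm behind the grasp point. The pads swing forward as they close: fully open they stand 13 mm farther back than shut.
Start: joints at [-1.242, 0.359, 1.51, -0, 1.272, -0.115], TCP at [257.605, -541.847, 196.667] pointing down, gripper open.
Joint ranges: [-2.97, 2.97], [-1.01, 2.36], [0.21, 2.38], [-0.96, 4.11], [0.2, 2.71], [-2.98, 2.98]. Speed limits (rad/s): [2.39, 2.39, 3.14, 3.14, 3.14, 3.14].

INTERFACE

Orientations are given as a unit quaternion [w, x, y, z].
In Python, from cell import env gives the robot as it stands.
- The arm moves only by the shell command python3 -m inch 'ROWS' [FORCE]. ROWS is JSON, one flat list of numbers, 7 for each row, row after row: the shift along the tool's x, y, z in m, then the turn, a rotation vector about the tool's x, y, z in degrees, then the finger opening in m, from 0 to 0.0854. In form: [tx, ty, tz, ax, ay, az, claw, tx, ty, tz, ax, ay, az, claw, ...]. A call has exactly 8 rows; each row is the pose to reach, as a shift and turn from the pose commanded when the call began, along the tool's axes at that moment; what a row does not reach only later rows make up. A row lasts 1/10 s, in which the tool goes at most 50 mm and 8.59 degrees, less where a joint would pass 70% of its speed; a pose out of reach is approached as far as the arm can. A call with a gripper value outside its range is refused whole. The fingers move at their own pace and stop on an object; FORCE is the grip in N (left out, the last holds). Time passes only in rows, so rows that repeat a pose let the fingers close, or fill a call up. It gives the time, the measured TCP pose, the force and the opening at its end, in the units of the state.
- env.get_state(): the state, without advancing time (a new reading comes with each control period).
- env.read_camera(name): name is "side" or "top"; returns a dict with "pixels" (420x560x3 uint8, blue, green, red), "range_z" (420x560 float32, mm along the optical axis (not along the pixel's ray), 0 where there is no reading), "fov_y" (degrees; the focal length in pixels is half the picture's height over the tangent of half this angle, whatever the lens; pixels are square), "cx", "cy" (the principal point, pixels), "R" (3x3) and "t" (3): a world point X has camera coordinates R X + t. Camera axes: x right, y down, z forward; pixel columns grow to the right and rows downward; lengths in mm; the calibration is good to about 2 mm. A picture is of the moment at which its call begins.
- env.sign_off(): hands the job in, once; it reports no verdict.
Trained networks look in the newest picture that a camera, given by its name, has taken for a name from the list of things; names that differ only in an ending like _2 or _b are one class to them, and where a whole thing is asked for, a point or a joint stands for the part that bears it (a point fixed in the world has none). Each returns a list of dicts, best first, with "conf" (0 to 1); they miss things now and then, are a little off and sometimes report something else, mostly with a low value. They report only what shows in the picture. A call takes as long as a camera call.
- env.search_frame(camera, thing): "box" ([left, top, width, height] in pixels, round what is visible of it).
- env.silhouettes(camera, thing): "pixels" (420x560 bool, what is visible of it) and "box" ([left, top, width, height] in pixels, round what is visible of it).
The state is a dict: "time_s": time; "joint_positions": joint angles; "qvel": joint speeds; "effort": joint torques, N m; "eef_pos": TCP position; "tool_rot": TCP orientation; "ft_force": force on the tool from outside, world axes, zero at the start; "torque": the same for the moment, N m; "width": finger opening in mm.
Only numpy, scipy, OpenCV 4.12 (cv2) and the standard library are available. Lean on these libraries where they do the work, as an engineer would, in place of code of your own. Each camera call takes 0.05 s, during which the arm holds its last target.

## Working session

There is one attempt and no reset: what is moved stays moved. The work goes in short steps, Python scripts to look and compute and a shell command to move; the robot and the scene stay as the last step left them, time stands still between calls to the robot, and variables do not carry over. Pictures are saved under pics/ and viewed, and the job is handed in when it is done.

```bash
ls; mkdir -p pics; cat > h.py <<'E'
import numpy as np, cv2
from cell import env
def cam(n,save=None):
    c=env.read_camera(n)
    if save: cv2.imwrite('pics/'+save+'.png',c['pixels'])
    return c
def world(c,u,v,z=None):
    h=c['pixels'].shape[0]; f=h/2/np.tan(np.radians(c['fov_y'])/2)
    if z is None: z=c['range_z'][int(round(v)),int(round(u))]
    p=np.array([(u-c['cx'])/f*z,(v-c['cy'])/f*z,z]).ravel()
    return np.array(c['R']).T@(p-np.array(c['t']).ravel())
def cloud(c,m):
    v,u=np.nonzero(m&(c['range_z']>0)); z=c['range_z'][v,u]
    h=c['pixels'].shape[0]; f=h/2/np.tan(np.radians(c['fov_y'])/2)
    p=np.stack([(u-c['cx'])/f*z,(v-c['cy'])/f*z,z],1)
    return (p-np.array(c['t']).ravel())@np.array(c['R'])
E
python3 - <<'E'
from h import *
for n in ('side','top'):
    c=cam(n,n+'0'); print(n,c['fov_y'],c['cx'],c['cy'],np.array(c['R']).round(3).tolist(),np.array(c['t']).round(1).tolist())
print(env.get_state())
E
```

```text
pics
side 56.31279546569242 281.4447274473662 203.28194060077612 [[-0.907, 0.421, 0.012], [0.251, 0.565, -0.786], [-0.338, -0.71, -0.618]] [492.9, 6.4, 1363.1]
top 45.30527723200952 282.6071782601928 209.47552644035702 [[-0.007, -1.0, -0.02], [-0.999, 0.008, -0.052], [0.052, 0.019, -0.998]] [48.0, 540.8, 1846.7]
{'time_s': 0.1, 'joint_positions': array([-1.24207617e+00,  3.59441333e-01,  1.51135278e+00,  1.34303370e-06,
        1.27251351e+00, -1.15112224e-01]), 'qvel': array([ 0.0009964 , -0.00180057, -0.00080636,  0.00261826,  0.00161585,
        0.00016048]), 'effort': array([ 2.47667340e-04, -5.28649271e+01, -2.79352176e+01, -1.43571783e-04,
        5.02665789e-03, -1.81305569e-05]), 'eef_pos': array([ 257.40411448, -541.21411102,  195.92185197]), 'tool_rot': array([ 0.59816901, -0.59740711,  0.37816083, -0.37721739]), 'ft_force': array([ 0.22635387, -0.81348324, -0.57107636]), 'torque': array([-0.04516608, -0.0293609 , -0.01011559]), 'width': 85.31137394492161}
```

View pics/side0.png

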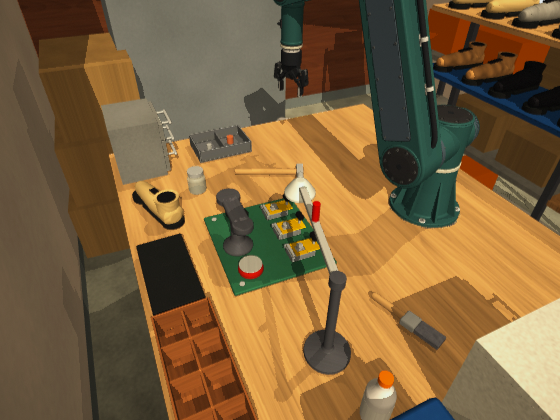

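View pics/top0.png

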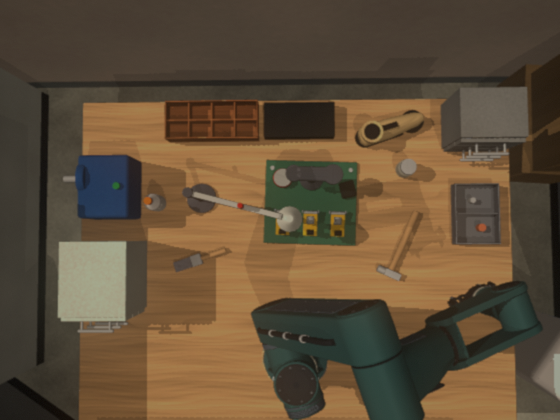

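```bash
python3 - <<'E'
from h import *
for n in ('side','top'):
    c=cam(n)
    for t in ('lamp_handle','lamp_arm','bolt_left','bolt_middle','bolt_right','knob_left','knob_middle','knob_right','plate','tack_jar','hammer','brush','glue_bottle','polish_tin','heel_block'):
        r=env.silhouettes(n,t)
        for d in r[:2]:
            p=cloud(c,d['pixels'])
            if len(p): print(n,t,round(d['conf'],2),np.round(d['box']).tolist(),len(p),'med',np.median(p,0).round(0).tolist(),'lo',np.percentile(p,3,0).round(0).tolist(),'hi',np.percentile(p,97,0).round(0).tolist())
E
```

```text
side lamp_handle 0.92 [284.0, 174.0, 64.0, 115.0] 1601 med [547.0, 179.0, 256.0] lo [481.0, 11.0, 220.0] hi [601.0, 360.0, 296.0]
side lamp_arm 0.61 [286.0, 177.0, 59.0, 116.0] 1622 med [547.0, 178.0, 256.0] lo [479.0, 10.0, 219.0] hi [602.0, 360.0, 297.0]
side bolt_left 0.66 [203.0, 190.0, 125.0, 110.0] 5877 med [636.0, -26.0, 12.0] lo [449.0, -205.0, 7.0] hi [719.0, 106.0, 155.0]
side bolt_middle 0.59 [204.0, 189.0, 120.0, 107.0] 6078 med [633.0, -28.0, 12.0] lo [445.0, -207.0, 7.0] hi [719.0, 107.0, 155.0]
side bolt_right 0.73 [205.0, 187.0, 131.0, 108.0] 6109 med [632.0, -27.0, 12.0] lo [447.0, -210.0, 7.0] hi [719.0, 107.0, 155.0]
side knob_left 0.64 [205.0, 190.0, 120.0, 107.0] 6267 med [629.0, -28.0, 12.0] lo [442.0, -212.0, 6.0] hi [719.0, 107.0, 155.0]
side knob_left 0.47 [242.0, 255.0, 19.0, 24.0] 503 med [662.0, 53.0, 36.0] lo [630.0, 16.0, 13.0] hi [692.0, 77.0, 40.0]
side knob_middle 0.79 [207.0, 185.0, 118.0, 115.0] 6261 med [633.0, -27.0, 12.0] lo [447.0, -212.0, 6.0] hi [720.0, 107.0, 155.0]
side knob_right 0.75 [201.0, 190.0, 126.0, 106.0] 5962 med [634.0, -27.0, 12.
[... 2596 characters left out ...]
9 med [357.0, 371.0, 19.0] lo [324.0, 268.0, 8.0] hi [393.0, 439.0, 28.0]
top glue_bottle 0.58 [145.0, 193.0, 18.0, 20.0] 299 med [566.0, 496.0, 103.0] lo [542.0, 480.0, 27.0] hi [592.0, 524.0, 154.0]
top polish_tin 0.7 [275.0, 169.0, 13.0, 19.0] 246 med [651.0, 49.0, 37.0] lo [625.0, 20.0, 18.0] hi [686.0, 75.0, 48.0]
top polish_tin 0.44 [394.0, 156.0, 22.0, 24.0] 291 med [685.0, -396.0, 83.0] lo [658.0, -427.0, 19.0] hi [712.0, -375.0, 93.0]
top heel_block 0.59 [338.0, 183.0, 20.0, 16.0] 243 med [613.0, -196.0, 33.0] lo [584.0, -224.0, 16.0] hi [640.0, -170.0, 43.0]
top heel_block 0.43 [263.0, 160.0, 97.0, 89.0] 5956 med [583.0, -67.0, 14.0] lo [417.0, -219.0, 3.0] hi [716.0, 102.0, 159.0]
```

The side view shows the lamp's red handle at about (316,211), with the shade at (299,188) over the bolts. The three yellow caps run from (277,208) to (301,248). In the top view the handle is at about (241,206) and the shade at (289,218) hides the left bolt. I'll triangulate the handle and hinge first.

```bash
cat >> h.py <<'E'
def tri(obs):
    # obs: list of (c,u,v)
    A=[];b=[]
    for c,u,v in obs:
        h=c['pixels'].shape[0]; f=h/2/np.tan(np.radians(c['fov_y'])/2)
        R=np.array(c['R']);t=np.array(c['t']).ravel()
        x=(u-c['cx'])/f;y=(v-c['cy'])/f
        A+= [R[0]-x*R[2],R[1]-y*R[2]]; b+=[x*t[2]-t[0],y*t[2]-t[1]]
    s=np.linalg.lstsq(np.array(A),np.array(b),rcond=None)
    r=np.array(A)@s[0]-b
    return s[0],r
def proj(c,X):
    h=c['pixels'].shape[0]; f=h/2/np.tan(np.radians(c['fov_y'])/2)
    p=np.array(c['R'])@np.array(X,float)+np.array(c['t']).ravel()
    return np.array([c['cx']+f*p[0]/p[2],c['cy']+f*p[1]/p[2]])
def crop(c,x0,y0,w,h,s,name):
    cv2.imwrite('pics/'+name+'.png',cv2.resize(c['pixels'][y0:y0+h,x0:x0+w],None,fx=s,fy=s,interpolation=cv2.INTER_CUBIC))
from scipy.spatial.transform import Rotation as Ro
def rot():
    q=env.get_state()['tool_rot']; return Ro.from_quat([q[1],q[2],q[3],q[0]])
def goto(P,yaw=None,tilt=0):
    """yaw: world angle of jaw axis deg (tool down)."""
    s=env.get_state(); R=rot(); d=R.inv().apply(np.array(P)-s['eef_pos'])
    out=[d.round(1).tolist()]
    if yaw is not None:
        best=None
        for k in (0,180):
            a=np.radians(yaw+k); x=np.array([np.cos(a),np.sin(a),0]); y=np.array([0,0,-1.]); z=np.cross(x,y)
            rv=(R.inv()*Ro.from_matrix(np.stack([x,y,z],1))).as_rotvec(degrees=True)
            if best is None or np.linalg.norm(rv)<np.linalg.norm(best): best=rv
        out.append(best.round(1).tolist())
    return out
E
python3 - <<'E'
from h import *
R=rot(); print('axes',R.as_matrix().round(3).tolist())
cs={n:cam(n) for n in('side','top')}
for n,(x0,y0,w,h) in {'side':(300,190,30,40),'top':(225,195,30,22)}.items():
    c=cs[n]; hsv=cv2.cvtColor(c['pixels'],cv2.COLOR_BGR2HSV)
    m=((hsv[...,0]<8)|(hsv[...,0]>172))&(hsv[...,1]>170)&(hsv[...,2]>80)
    mm=np.zeros_like(m); mm[y0:y0+h,x0:x0+w]=m[y0:y0+h,x0:x0+w]
    v,u=np.nonzero(mm); p=cloud(c,mm)
    print(n,u.mean(),v.mean(),u.min(),u.max(),v.min(),v.max(),len(u),p.mean(0).round(1),p.min(0).round(),p.max(0).round())
    crop(c,*((270,160,90,140) if n=='side' else (175,175,190,80)),4,n+'crop')
E
```

```text
axes [[0.429, -0.0, 0.903], [-0.903, 0.0, 0.429], [-0.0, -1.0, 0.0]]
side 315.56666666666666 210.93333333333334 312 320 201 221 150 [541.9 171.4 282.4] [ 324. -178.   -2.] [551. 182. 307.]
top 239.95 205.1 238 242 203 207 20 [540.7 171.5 306.4] [534. 165. 300.] [548. 178. 314.]
```

View pics/sidecrop.png

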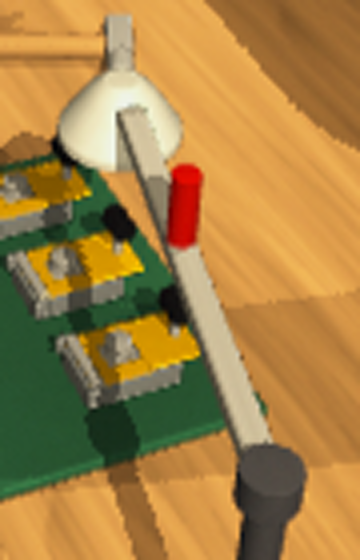

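View pics/topcrop.png

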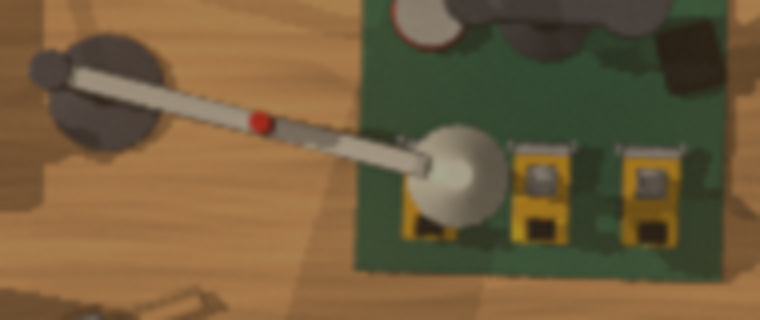

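```bash
python3 - <<'E'
from h import *
cs={n:cam(n) for n in('side','top')}
for X in ([541,172,306],[541,172,282],[541,172,257]): print([proj(cs[n],X).round(1).tolist() for n in cs])
# arm pts
for n in cs:
    c=cs[n]; m=env.silhouettes(n,'lamp_arm')[0]['pixels']; p=cloud(c,m); q=p[(p[:,2]>245)&(p[:,2]<266)]
    # PCA line
    mu=q.mean(0); u,s,vt=np.linalg.svd(q[:,:2]-mu[:2],full_matrices=False); print(n,mu.round(1),vt[0].round(3),q[:,1].min().round(),q[:,1].max().round(),np.median(q[:,2]))
    d=vt[0]*np.sign(vt[0][1]); print('pt at y=172',mu[:2]+d*(172-mu[1])/d[1],'hinge est',mu[:2]+d*(172-mu[1])/d[1]+180*d)
E
```

```text
[[316.8, 202.7], [239.8, 205.0]]
[[316.0, 211.1], [240.6, 205.5]]
[[315.3, 219.5], [241.4, 205.9]]
side [555.  212.4 256.2] [0.253 0.967] -2.0 363.0 256.22988389691477
pt at y=172 [544.37356102 172.        ] hinge est [589.96707141 346.12992796]
top [535.5 152.9 257.1] [0.255 0.967] -7.0 364.0 257.2750814158245
pt at y=172 [540.53322021 172.        ] hinge est [586.49867735 346.03211413]
```

```bash
python3 - <<'E'
from h import *
print(goto([257,-541,370]),goto([420,-180,370],-40),goto([541.5,172,360],-15))
E
```

```text
[[-1.0, -173.3, -0.2]] [[-257.1, -173.3, 302.0], [-0.0, -24.6, -0.0]] [[-522.8, -163.3, 562.9], [-0.0, -49.6, -0.0]]
```

```bash
python3 -m inch '[0,-0.05,0,0,0,0,0.06, 0,-0.1,0,0,0,0,0.06, -0.026,-0.14,0.030,0,-5,0,0.06, -0.06,-0.173,0.07,0,-10,0,0.06, -0.09,-0.173,0.106,0,-15,0,0.06, -0.12,-0.173,0.14,0,-20,0,0.06, -0.152,-0.173,0.179,0,-24,0,0.06, -0.184,-0.173,0.217,0,-24,0,0.06]' 20; python3 - <<'E'
from h import *
print(goto([541.5,172,360],-15))
E
```

```text
time_s: 2.8
eef_pos: [371.7, -288.2, 370.1]
tool_rot: [-0.663, 0.664, -0.244, 0.245]
ft_force: [1.1, -0.6, 0.1]
width: 60.3
[[-169.7, 10.0, 460.3], [0.0, -25.5, 0.1]]
```

```bash
python3 -m inch '[-0.017,0,0.046,0,-4,0,0.06, -0.034,0,0.092,0,-8,0,0.06, -0.051,0,0.138,0,-12,0,0.06, -0.068,0,0.184,0,-16,0,0.06, -0.085,0,0.23,0,-20,0,0.06, -0.102,0.003,0.276,0,-25.5,0,0.06, -0.119,0.006,0.322,0,-25.5,0,0.06, -0.136,0.01,0.368,0,-25.5,0,0.06]'; python3 - <<'E'
from h import *
print(goto([541.5,172,272],-15))
E
```

```text
time_s: 3.6
eef_pos: [507.6, 80.1, 360.0]
tool_rot: [0.701, -0.701, 0.092, -0.093]
ft_force: [1.6, -0.5, 1.2]
width: 59.9
[[8.8, 88.0, 97.5], [-0.0, -0.1, 0.1]]
```

```bash
python3 -m inch '[0.004,0,0.045,0,0,0,0.06, 0.008,0,0.09,0,0,0,0.06, 0.009,0.02,0.0975,0,0,0,0.06, 0.009,0.055,0.0975,0,0,0,0.06, 0.009,0.088,0.0975,0,0,0,0.06, 0.009,0.088,0.0975,0,0,0,0.0, 0.009,0.088,0.0975,0,0,0,0, 0.009,0.088,0.0975,0,0,0,0]' 20; python3 - <<'E'
from h import *
c=cam('side'); crop(c,230,130,130,140,4,'grip1')
print(goto([541.5,172,272],-15))
E
```

```text
time_s: 4.4
eef_pos: [542.7, 169.9, 273.9]
tool_rot: [0.701, -0.701, 0.092, -0.094]
ft_force: [0.5, 0.3, -0.2]
width: 16.8
[[-1.8, 2.0, 1.7], [-0.1, -0.1, 0.2]]
```

View pics/grip1.png

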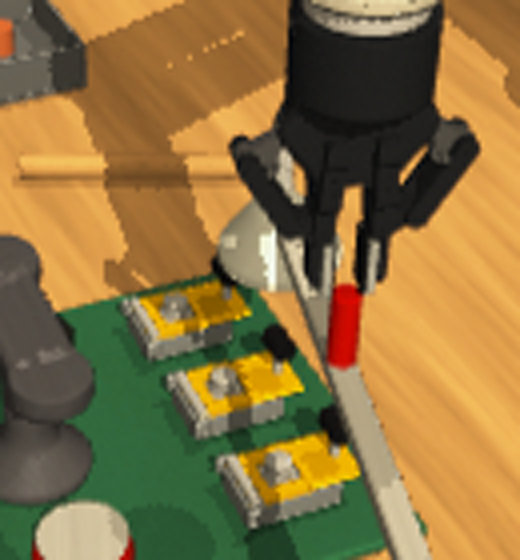

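```bash
python3 - <<'E'
from h import *
c=cam('side'); crop(c,230,130,130,140,4,'grip2')
print(proj(c,env.get_state()['eef_pos']),env.get_state()['width'],env.get_state()['ft_force'])
c=cam('top'); crop(c,180,150,130,120,4,'grip2t')
E
```

```text
[314.70630983 213.50829031] 1.500899214546477 [-0.43487384  0.95975576  0.42094595]
```

View pics/grip2.png

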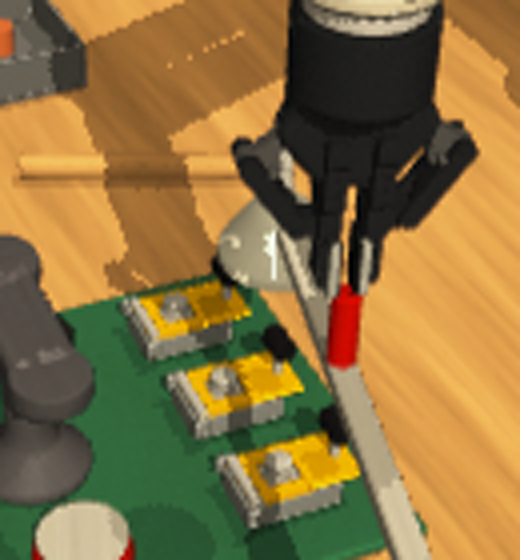

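View pics/grip2t.png

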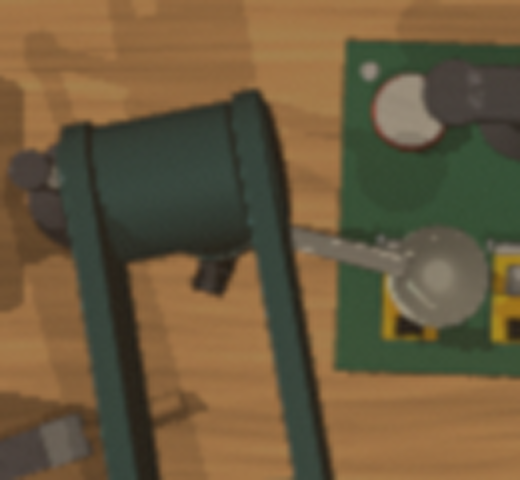

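```bash
python3 - <<'E'
from h import *
c=cam('side')
for r in range(150,226,4):
    print(r,[world(c,u,r).round(0).astype(int).tolist() for u in (310,313,316,319,322)])
print(env.get_state()['eef_pos'],env.get_state()['joint_positions'].round(3).tolist(),rot().as_matrix().round(3).tolist())
E
```

```text
150 [[576, 187, 456], [572, 192, 458], [567, 195, 459], [564, 201, 461], [559, 203, 461]]
154 [[576, 188, 448], [571, 191, 449], [568, 197, 451], [563, 200, 451], [558, 203, 452]]
158 [[575, 187, 438], [572, 194, 441], [567, 197, 442], [564, 203, 445], [557, 202, 442]]
162 [[566, 173, 419], [560, 175, 418], [555, 177, 419], [549, 179, 418], [543, 181, 418]]
166 [[565, 173, 409], [564, 182, 414], [558, 185, 414], [549, 181, 409], [542, 182, 408]]
170 [[566, 175, 401], [565, 185, 407], [558, 185, 405], [547, 179, 398], [540, 180, 397]]
174 [[566, 177, 392], [562, 182, 394], [556, 183, 393], [546, 179, 388], [540, 182, 388]]
178 [[559, 165, 373], [561, 181, 384], [556, 184, 384], [536, 164, 366], [543, 187, 383]]
182 [[557, 164, 362], [560, 182, 374], [553, 181, 371], [538, 169, 359], [539, 182, 368]]
186 [[906, 757, 841], [558, 179, 361], [551, 180, 360], [543, 178, 356], [538, 183, 358]]
190 [[906, 757, 841], [557, 178, 349], [550, 178, 348], [542, 178, 345], [536, 181, 346]]
194 [[557, 166, 331], [553, 174, 335], [549, 179, 338], [544, 182, 338], [534, 179, 333]]
198 [[555, 165, 319], [552, 172, 323], [550, 181, 328], [542, 181, 325], [533, 179, 321]]
202 [[521, 108, 256], [552, 174, 313], [547, 178, 315], [540, 179, 313], [312, -161, -2]]
206 [[528, 122, 256], [551, 173, 301], [546, 178, 302], [539, 180, 302], [322, -143, -4]]
210 [[536, 137, 257], [550, 174, 290], [547, 181, 294], [537, 178, 289], [335, -121, -1]]
214 [[542, 149, 257], [550, 174, 278], [545, 179, 280], [535, 176, 275], [346, -102, -1]]
218 [[548, 160, 255], [550, 175, 267], [544, 179, 268], [365, -88, 0], [355, -85, -2]]
222 [[403, -80, 1], [550, 177, 256], [543, 179, 256], [536, 181, 255], [364, -69, -4]]
[542.19223914 169.8457724  273.28603948] [0.182, 0.251, 1.475, 0.0, 1.413, 0.445] [[0.966, 0.003, 0.26], [-0.26, 0.001, 0.966], [0.002, -1.0, 0.001]]
```

```bash
python3 - <<'E'
from h import *
c=cam('side'); print(proj(c,[257.4,-541,196]),proj(c,[257.4,-541,196+38]))
im=cv2.imread('pics/side0.png'); cv2.imwrite('pics/st.png',cv2.resize(im[0:130,250:350],None,fx=5,fy=5,interpolation=cv2.INTER_CUBIC))
s=env.get_state(); print(s['width'],s['eef_pos'],s['ft_force'],s['time_s'])
crop(c,290,150,50,80,9,'grip3')
E
```

```text
[290.1748916  104.22949189] [290.43255751  94.96165605]
-0.16379632606885017 [541.95619424 169.81348032 272.99407403] [-0.60928265 -0.04555651  0.35928795] 4.65
```

View pics/st.png

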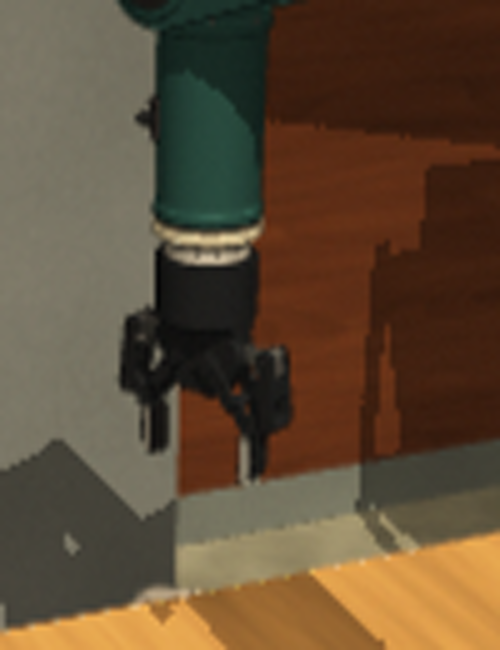

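View pics/grip3.png

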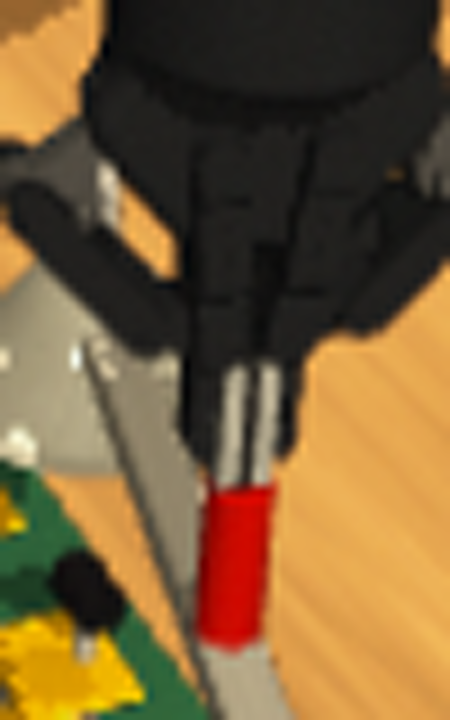

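The side view at 9x shows the shut fingertips at about row 204, right on top of the red handle and coaxial with it, around z 312. The state reports z 273. The start picture disagrees with the state by the same amount, with the tips about 35 mm higher than reported. I'll check this with depth before going lower.

```bash
python3 -m inch '[0,0,0,0,0,0,0.045, 0,0,0,0,0,0,0.045, 0,0,0,0,0,0,0.045, 0.0,0.0,0.002,0,0,0,0.045, 0.0,0.01,0.002,0,0,0,0.045, 0,0.02,0.002,0,0,0,0.045, 0,0.026,0.002,0,0,0,0.045, 0,0.026,0.002,0,0,0,0.045]' 20; python3 - <<'E'
from h import *
c=cam('side'); crop(c,290,150,50,80,9,'grip4'); print(env.get_state()['eef_pos'])
E
```

```text
time_s: 5.45
eef_pos: [540.6, 171.5, 243.9]
tool_rot: [-0.701, 0.701, -0.094, 0.092]
ft_force: [0.3, 0.5, -0.2]
width: 45.1
[541.13538648 171.60473359 244.72446427]
```

View pics/grip4.png

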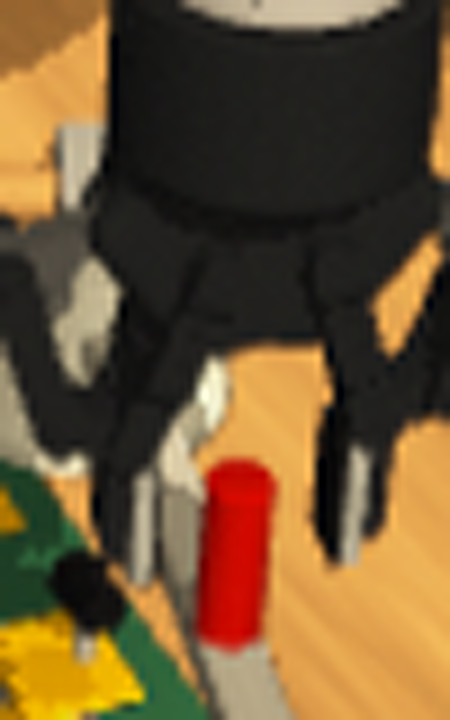

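```bash
python3 -m inch '[0,0.008,0,0,0,0,0.045, 0,0.008,0,0,0,0,0.0, 0,0.008,0,0,0,0,0, 0.0,0.008,0.0,0,0,0,0, 0.0,0.008,0,0,0,0,0, 0,0.008,0,0,0,0,0, 0,0.008,0,0,0,0,0, 0,0.008,0,0,0,0,0]' 20; python3 - <<'E'
from h import *
c=cam('side'); crop(c,290,150,50,80,9,'grip5'); s=env.get_state();print(s['eef_pos'])
H=np.array([588,346]); p=s['eef_pos'][:2]-H; R=rot()
for a in (10,20,30,40,50,60):
    t=np.radians(a); q=np.array([[np.cos(t),-np.sin(t)],[np.sin(t),np.cos(t)]])@p+H
    print(a,R.inv().apply(np.r_[q-s['eef_pos'][:2],0]).round(1))
E
```

```text
time_s: 6.3
eef_pos: [541.6, 171.7, 237.6]
tool_rot: [-0.701, 0.701, -0.093, 0.093]
ft_force: [-0.8, -0.2, -3.5]
width: 17.3
[541.55178907 171.69773316 237.57565509]
10 [31.3 -0.   2.8]
20 [61.7 -0.  11. ]
30 [90.1 -0.  24.4]
40 [ 1.158e+02 -1.000e-01  4.250e+01]
50 [ 1.38e+02 -1.00e-01  6.48e+01]
60 [ 1.56e+02 -1.00e-01  9.06e+01]
```

View pics/grip5.png

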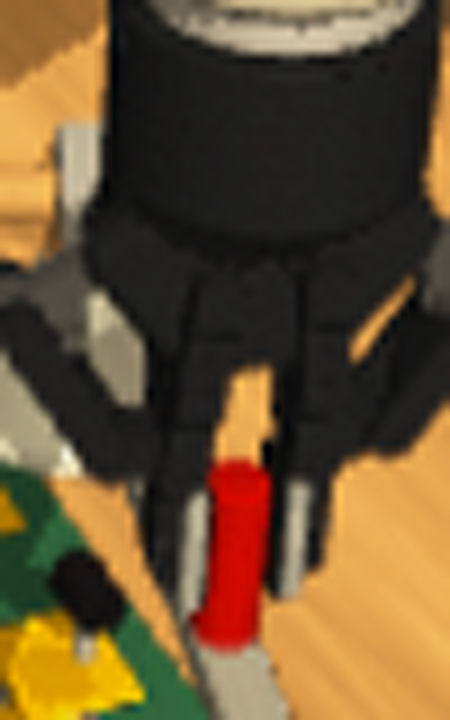

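The pads now hold the handle (gap 17.3 mm). Next I swing the arm along its arc.

```bash
python3 -m inch '[0.0157,0,0.0007,0,-5,0,0, 0.0313,0,0.0028,0,-10,0,0, 0.0467,0,0.0062,0,-15,0,0, 0.0617,0,0.011,0,-20,0,0, 0.0762,0,0.0172,0,-25,0,0, 0.0901,0,0.0244,0,-30,0,0, 0.1032,0,0.033,0,-35,0,0, 0.1032,0,0.033,0,-35,0,0]' ; python3 - <<'E'
from h import *
s=env.get_state();H=np.array([588,346]); p=s['eef_pos'][:2]-H; R=rot(); print(np.linalg.norm(p),np.degrees(np.arctan2(p[1],p[0])))
for a in (2,4,6,8,10,12,15,20):
    t=np.radians(a); q=np.array([[np.cos(t),-np.sin(t)],[np.sin(t),np.cos(t)]])@p+H
    print(a,R.inv().apply(np.r_[q-s['eef_pos'][:2],0]).round(1))
E
```

```text
time_s: 7.15
eef_pos: [652.2, 178.2, 237.7]
tool_rot: [0.697, -0.696, -0.124, 0.122]
ft_force: [-0.2, 2.3, -1.4]
width: 17.3
179.70081144874058 -69.06110721656164
2 [6.3 0.  0.2]
4 [12.5  0.   0.6]
6 [18.8  0.1  1.3]
8 [25.   0.1  2.1]
10 [31.2  0.1  3.2]
12 [37.3  0.1  4.5]
15 [46.4  0.1  6.8]
20 [61.3  0.2 11.8]
```

```bash
python3 -m inch '[0.004,0,0,0,-1.2,0,0, 0.008,0,0.0003,0,-2.5,0,0, 0.0125,0,0.0006,0,-4,0,0, 0.0125,0,0.0006,0,-4,0,0, 0.0125,0,0.0006,0,-4,0,0, 0.0125,0,0.0006,0,-4,0,0, 0.0125,0,0.0006,0,-4,0,0, 0.0125,0,0.0006,0,-4,0,0]'
```

```text
time_s: 7.95
eef_pos: [656.2, 180.0, 237.5]
tool_rot: [-0.691, 0.692, 0.143, -0.15]
ft_force: [-14.9, -3.5, 5.3]
width: 17.5
```

```bash
python3 -m inch '[-0.006,0,0,0,0,0,0, -0.006,0,0,0,0,0,0.05, -0.006,0,0,0,0,0,0.05, -0.006,0,0,0,0,0,0.06, -0.006,-0.04,0,0,0,0,0.06, -0.006,-0.08,0,0,0,0,0.06, -0.01,-0.08,-0.05,0,0,0,0.06, -0.01,-0.08,-0.1,0,0,0,0.06]'; python3 - <<'E'
from h import *
cs={n:cam(n,n+'1') for n in('side','top')}
for n in cs:
    c=cs[n]; m=env.silhouettes(n,'lamp_arm')[0]['pixels']; p=cloud(c,m); q=p[(p[:,2]>245)&(p[:,2]<266)]
    mu=q.mean(0); u,s,vt=np.linalg.svd(q[:,:2]-mu[:2],full_matrices=False); d=vt[0]*np.sign(vt[0][1]);print(n,mu.round(1),d,np.degrees(np.arctan2(d[1],d[0])))
E
```

```text
time_s: 8.75
eef_pos: [694.4, 86.5, 320.7]
tool_rot: [-0.691, 0.692, 0.15, -0.146]
ft_force: [1.5, 0.3, -0.9]
width: 60.0<stdin>:5: RuntimeWarning: Mean of empty slice.
  ret = um.true_divide(
Traceback (most recent call last):
IndexError: index 0 is out of bounds for axis 0 with size 0
```

View pics/side1.png

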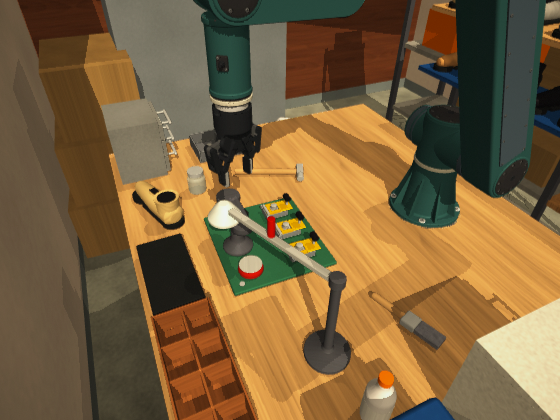

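View pics/top1.png

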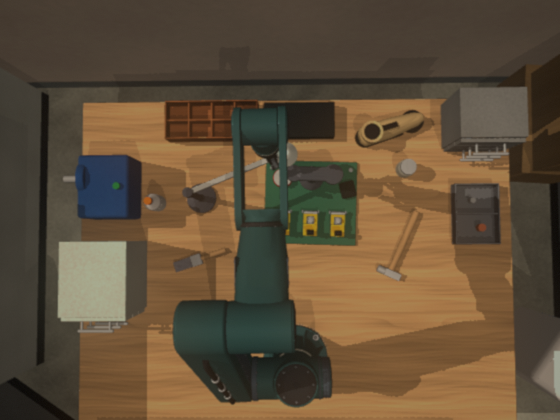

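The side view shows the lamp arm swung back, with the shade at (223,213) over the iron foot and all three caps clear, from (277,207) to (301,247). In the top view the robot hides the left cap. A reaction of about 15 N marked the stop. I'll move aside for a clear view from above.

```bash
python3 - <<'E'
from h import *
print(goto([480,-290,340],0))
E
```

```text
[[-346.2, -22.3, -255.5], [0.1, 23.7, 0.0]]
```

```bash
python3 -m inch '[-0.04,-0.01,-0.029,0,3,0,0.03, -0.08,-0.02,-0.059,0,6,0,0.03, -0.12,-0.02,-0.088,0,9,0,0.03, -0.16,-0.02,-0.118,0,12,0,0, -0.2,-0.02,-0.147,0,15,0,0, -0.24,-0.02,-0.177,0,18,0,0, -0.28,-0.02,-0.207,0,21,0,0, -0.32,-0.02,-0.236,0,24,0,0]'; python3 - <<'E'
from h import *
cs={n:cam(n,n+'2') for n in('side','top')}
crop(cs['side'],200,170,140,130,6,'sc2'); crop(cs['top'],255,150,110,105,7,'tc2')
E
```

```text
time_s: 9.7
eef_pos: [495.4, -259.8, 337.9]
tool_rot: [0.707, -0.707, 0.001, -0.001]
ft_force: [1.1, -0.0, 0.5]
width: 0.3
```

View pics/sc2.png

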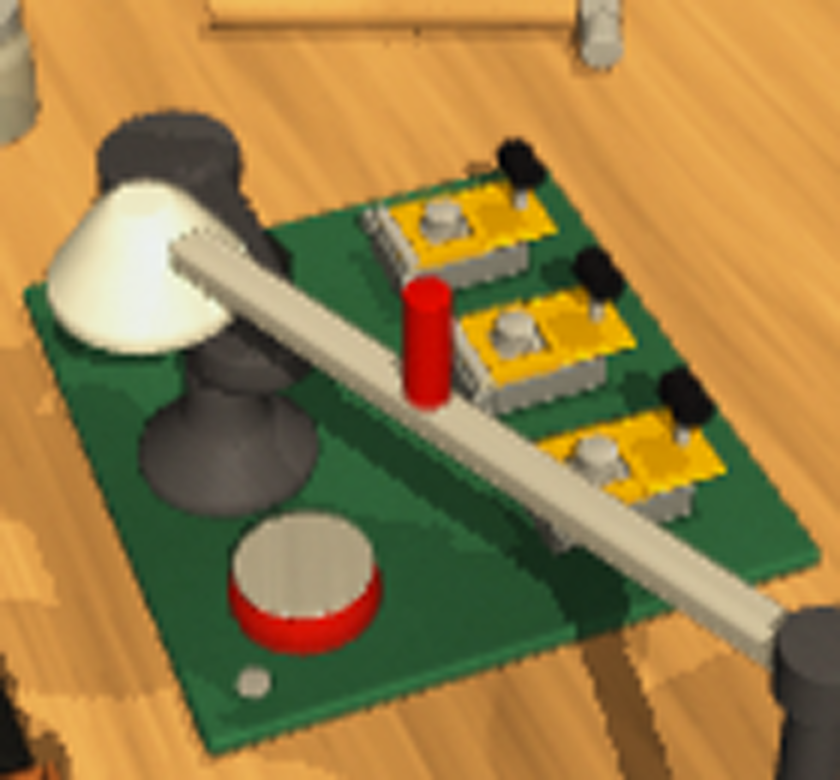

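View pics/tc2.png

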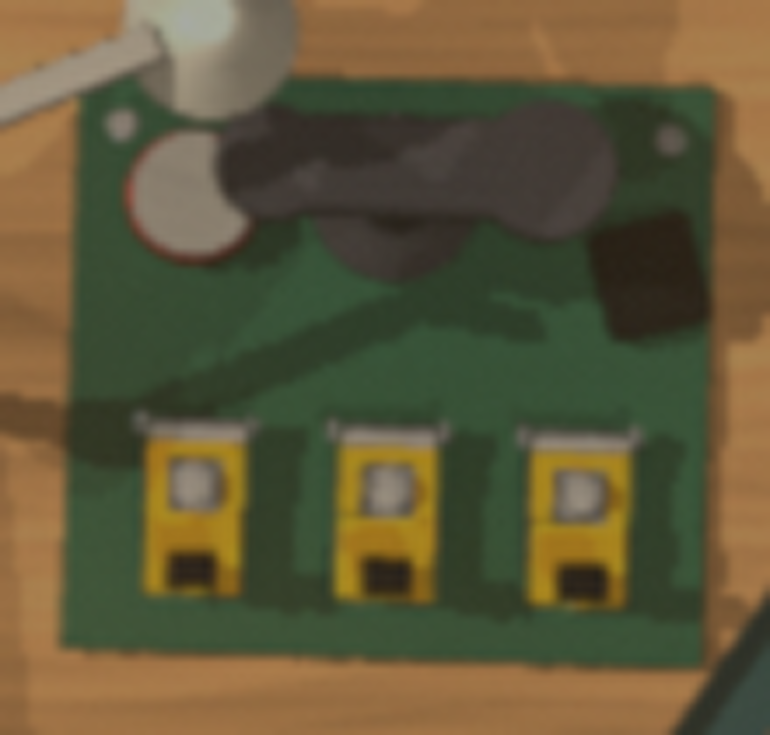

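```bash
python3 - <<'E'
from h import *
cs={n:cam(n) for n in('side','top')}
T=lambda x,y:(cs['top'],255+(x+.5)/7-.5,150+(y+.5)/7-.5)
S=lambda x,y:(cs['side'],200+(x+.5)/6-.5,170+(y+.5)/6-.5)
for n,a,b in [('bl',T(197,486),S(600,447)),('bm',T(389,491),S(517,325)),('br',T(580,495),S(444,211)),('kl',T(192,571),S(686,398)),('km',T(388,577),S(598,274)),('kr',T(583,582),S(520,165))]:
    X,r=tri([a,b]); print(n,X.round(1),(r*1800).round(1), 'top depth',world(*a).round(1),'side depth',world(*b).round(1))
# handle now
c=cs['top']; m=env.silhouettes('top','lamp_arm')
for d in m[:1]:
    p=cloud(c,d['pixels']); q=p[(p[:,2]>245)&(p[:,2]<266)]; mu=q.mean(0); u,s,vt=np.linalg.svd(q[:,:2]-mu[:2],full_matrices=False); v=vt[0]*np.sign(vt[0][1]);print(mu,np.degrees(np.arctan2(v[1],v[0])))
E
```

```text
bl [505.4  42.8  50.6] [  666.7 -1162.3  1333.5   110.6] top depth [504.8  43.2  47.4] side depth [505.   40.6  48.6]
bm [502.2 -56.6  47.8] [  704.4 -1321.4  1491.9   125.8] top depth [501.5 -56.2  48.7] side depth [504.6 -53.7  51.1]
br [ 499.3 -155.1   50. ] [  642.9 -1290.5  1436.9   123.1] top depth [ 498.6 -154.7   50.3] side depth [ 499.7 -156.2   49.4]
kl [461.2  45.3  68. ] [ 595.6 -975.6 1135.5   92.9] top depth [460.5  45.4  82.9] side depth [466.1  52.1  75.6]
km [457.6 -55.   67.9] [  702.9 -1241.   1419.9   118.1] top depth [456.8 -54.3  75.6] side depth [462.2 -48.2  74.7]
kr [ 454.4 -154.5   67.8] [  730.5 -1382.1  1557.7   131.5] top depth [ 453.6 -153.8   71.1] side depth [ 457.5 -150.3   71.8]
[660.58943666 162.50054605 256.84115554] 111.9146304222483
```

```bash
python3 - <<'E'
from h import *
print(goto([505.4,43.6,200],88.2),env.get_state()['joint_positions'].round(2))
E
```

```text
[[8.5, 138.0, 302.0], [-0.0, -88.3, 0.1]] [-0.6   0.2   1.38  0.    1.55 -0.6 ]
```

```bash
python3 -m inch '[0.001,0,0.048,0,-8.5,0,0, 0.002,0.01,0.094,0,-17,0,0, 0.003,0.025,0.139,0,-25.5,0,0, 0.004,0.04,0.184,0,-34,0,0, 0.005,0.06,0.228,0,-42.5,0,0, 0.006,0.08,0.27,0,-51,0,0, 0.0085,0.11,0.302,0,-59.5,0,0, 0.0085,0.138,0.302,0,-68,0,0]'; python3 - <<'E'
from h import *
print(goto([505.4,43.6,60],88.2))
E
```

```text
time_s: 10.75
eef_pos: [505.0, 48.9, 199.1]
tool_rot: [0.584, -0.583, -0.4, 0.398]
ft_force: [0.8, -1.5, 0.7]
width: 0.1
[[-5.2, 139.1, -2.3], [0.0, -19.5, 0.1]]
```

```bash
python3 -m inch '[-0.0052,0.03,-0.0023,0,-8,0,0, -0.0052,0.06,-0.0023,0,-16,0,0, -0.0052,0.09,-0.0023,0,-19.5,0,0, -0.0052,0.11,-0.0023,0,-19.5,0,0, -0.0052,0.125,-0.0023,0,-19.5,0,0, -0.0052,0.14,-0.0023,0,-19.5,0,0, -0.0052,0.14,-0.0023,0,-19.5,0,0, -0.0052,0.14,-0.0023,0,-19.5,0,0]'; python3 - <<'E'
from h import *
c=cam('side'); crop(c,240,150,100,110,7,'tl'); print(goto([505.4,43.6,20],88.2), env.get_state()['eef_pos'])
E
```

```text
time_s: 11.55
eef_pos: [505.2, 38.5, 59.8]
tool_rot: [0.511, -0.51, -0.489, 0.489]
ft_force: [-0.2, 0.2, -0.1]
width: -0.0
[[5.3, 40.3, 0.6], [0.0, -0.7, 0.0]] [505.70081481  38.22610464  60.28059317]
```

View pics/tl.png

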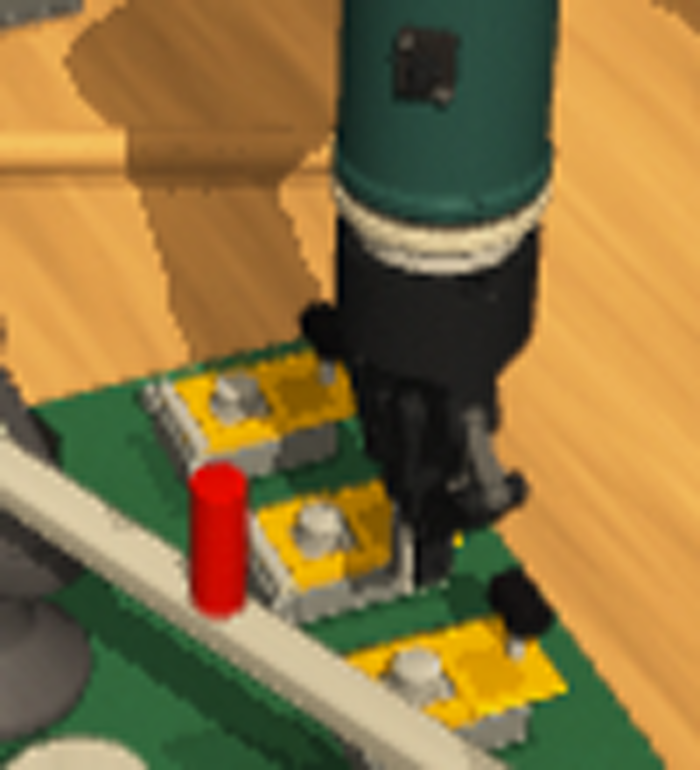

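```bash
python3 - <<'E'
from h import *
c=cam('side'); e=env.get_state()['eef_pos']
for d in (0,20,35): print(proj(c,e+[0,0,d]))
for u,v in ((300,231),(302,231),(304,231),(301,228),(301,222)): print(world(c,u,v).round(0))
E
```

```text
[299.02679958 240.5756957 ]
[299.30912083 235.45808296]
[299.52500064 231.54484839]
[511.  50. 110.]
[504.  49. 106.]
[446. -41.  10.]
[509.  51. 121.]
[520.  69. 161.]
```

The tips hang over the left bolt: the tip is at about (301,232) px and z ≈ 98 by depth, so the reported z is about 37 mm low. I'll descend carefully and watch the force.

```bash
python3 -m inch '[0.0053,0,0.0006,0,0,0,0, 0.0053,0.015,0.0006,0,0,0,0, 0.0053,0.03,0.0006,0,0,0,0, 0.0053,0.038,0.0006,0,0,0,0, 0.0053,0.042,0.0006,0,0,0,0, 0.0053,0.045,0.0006,0,0,0,0, 0.0053,0.045,0.0006,0,0,0,0, 0.0053,0.045,0.0006,0,0,0,0]'
```

```text
time_s: 12.45
eef_pos: [504.9, 42.6, 16.4]
tool_rot: [-0.511, 0.511, 0.489, -0.488]
ft_force: [-4.7, -0.1, 15.8]
width: -0.2
```

```bash
python3 - <<'E'
from h import *
print(goto([502.3,-56.3,45],88.2),goto([502.3,-56.3,20],88.2))
E
python3 -m inch '[0,-0.015,0,0,0,0,0, 0,-0.03,0,0,0,0,0, -0.045,-0.03,0,0,0,0,0, -0.09,-0.03,0,0,0,0,0, -0.099,-0.03,0,0,0,0,0, -0.099,-0.03,0,0,0,0,0, -0.099,-0.03,0,0,0,0,0, -0.099,-0.03,0,0,0,0,0]';  python3 - <<'E'
from h import *
print(goto([502.3,-56.3,18],88.2))
E
```

```text
[[-98.9, -28.6, -1.9], [0.0, -0.8, 0.0]] [[-98.9, -3.6, -1.9], [0.0, -0.8, 0.0]]
time_s: 13.25
eef_pos: [500.2, -55.3, 44.7]
tool_rot: [0.511, -0.511, -0.489, 0.489]
ft_force: [0.5, -0.3, 0.1]
width: -0.1
[[-0.9, 26.7, -2.2], [-0.0, -0.7, 0.0]]
```

```bash
python3 -m inch '[0,0.01,-0.002,0,0,0,0, 0,0.02,-0.002,0,0,0,0, 0,0.025,-0.002,0,0,0,0, 0,0.027,-0.002,0,0,0,0, 0,0.029,-0.002,0,0,0,0, 0,0.03,-0.002,0,0,0,0, 0,0.03,-0.002,0,0,0,0, 0,0.03,-0.002,0,0,0,0]'
```

```text
time_s: 14.05
eef_pos: [501.5, -56.0, 16.4]
tool_rot: [0.512, -0.511, -0.489, 0.489]
ft_force: [-6.5, 2.3, 24.8]
width: -0.2
```

```bash
python3 -m inch '[0,-0.015,0,0,0,0,0, 0,-0.03,0,0,0,0,0, -0.045,-0.03,0.001,0,0,0,0, -0.09,-0.03,0.002,0,0,0,0, -0.1,-0.03,0.002,0,0,0,0, -0.1,-0.03,0.002,0,0,0,0, -0.1,-0.03,0.002,0,0,0,0, -0.1,-0.03,0.002,0,0,0,0]';  python3 - <<'E'
from h import *
print(goto([499.2,-156.3,16],88.2))
E
```

```text
time_s: 14.85
eef_pos: [495.4, -154.9, 44.4]
tool_rot: [0.511, -0.51, -0.489, 0.489]
ft_force: [-0.1, -0.9, -0.3]
width: 0.2
[[-1.3, 28.4, -3.9], [-0.1, -0.7, 0.1]]
```

```bash
python3 -m inch '[-0.001,0.01,-0.004,0,0,0,0, -0.001,0.02,-0.004,0,0,0,0, -0.001,0.024,-0.004,0,0,0,0, -0.001,0.026,-0.004,0,0,0,0, -0.001,0.027,-0.004,0,0,0,0, -0.001,0.028,-0.004,0,0,0,0, -0.001,0.029,-0.004,0,0,0,0, -0.001,0.03,-0.004,0,0,0,0]'
```

```text
time_s: 15.65
eef_pos: [499.9, -157.6, 14.9]
tool_rot: [-0.511, 0.511, 0.489, -0.489]
ft_force: [-0.9, 0.8, 2.6]
width: -0.3
```

The right bolt gives way: it stands at z 14.9 with only 2.6 N on it. I'll press it all the way down.

```bash
python3 -m inch '[0,0.002,0,0,0,0,0, 0,0.003,0,0,0,0,0, 0,0.004,0,0,0,0,0, 0,0.005,0,0,0,0,0, 0,0.006,0,0,0,0,0, 0,0.007,0,0,0,0,0, 0,0.0075,0,0,0,0,0, 0,0.0075,0,0,0,0,0]'; python3 - <<'E'
from h import *
print(goto([453.6,-154.7,75],88.2))
E
```

```text
time_s: 16.45
eef_pos: [500.1, -157.7, 9.2]
tool_rot: [-0.511, 0.511, 0.489, -0.489]
ft_force: [-5.1, 2.9, 25.5]
width: 0.1
[[0.9, -65.8, 46.5], [0.0, -0.8, -0.0]]
```

The right bolt sank about 7 mm (z 16.4 → 9.2) while the other two stayed rigid at 16.4, so the right one is loose. Next is its knob.

```bash
python3 -m inch '[0,-0.02,0,0,0,0,0, 0,-0.045,0,0,0,0,0, 0.001,-0.066,0.01,0,0,0,0, 0.001,-0.066,0.0465,0,0,0,0.05, 0.001,-0.066,0.0465,0,0,0,0.05, 0.001,-0.066,0.0465,0,0,0,0.05, 0.001,-0.066,0.0465,0,0,0,0.05, 0.001,-0.066,0.0465,0,0,0,0.05]'; python3 - <<'E'
from h import *
c=cam('side'); crop(c,240,130,100,110,7,'kn'); d=cam('top','tk'); print(goto([453.6,-154.7,16],88.2), env.get_state()['eef_pos'])
print(proj(c,[453.6,-154.7,66]))
E
```

```text
time_s: 17.25
eef_pos: [454.4, -154.8, 73.1]
tool_rot: [-0.511, 0.511, 0.489, -0.489]
ft_force: [0.6, -0.9, -0.1]
width: 49.8
[[-0.1, 57.0, 0.5], [0.0, -0.8, 0.0]] [ 454.12753333 -154.6300444    72.98929422]
[286.69855434 197.45611056]
```

View pics/kn.png

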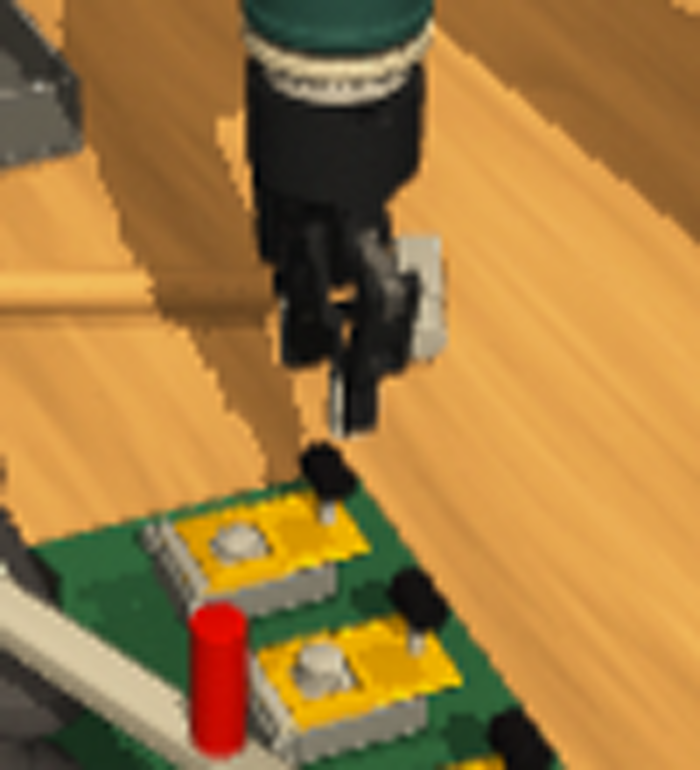

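The side view shows the right bolt clearly lower at (274,207) than the middle one at (286,225). The open fingers are centred over the right knob at (287,197). Now I descend and grip.

```bash
python3 -m inch '[0,0.02,0.0005,0,0,0,0.05, 0,0.04,0.0005,0,0,0,0.05, 0,0.052,0.0005,0,0,0,0.05, 0,0.057,0.0005,0,0,0,0.05, 0,0.057,0.0005,0,0,0,0, 0,0.057,0.0005,0,0,0,0, 0,0.057,0.0005,0,0,0,0, 0,0.057,0.0005,0,0,0,0]' 30; python3 - <<'E'
from h import *
c=cam('side'); crop(c,240,130,100,110,7,'kn2'); print(env.get_state()['eef_pos'],env.get_state()['width'])
E
```

```text
time_s: 18.15
eef_pos: [453.3, -155.8, 16.9]
tool_rot: [-0.51, 0.512, 0.489, -0.489]
ft_force: [-2.2, -6.5, -3.1]
width: 25.3
[ 453.30698622 -155.89122354   16.92708818] 25.42971167879323
```

View pics/kn2.png

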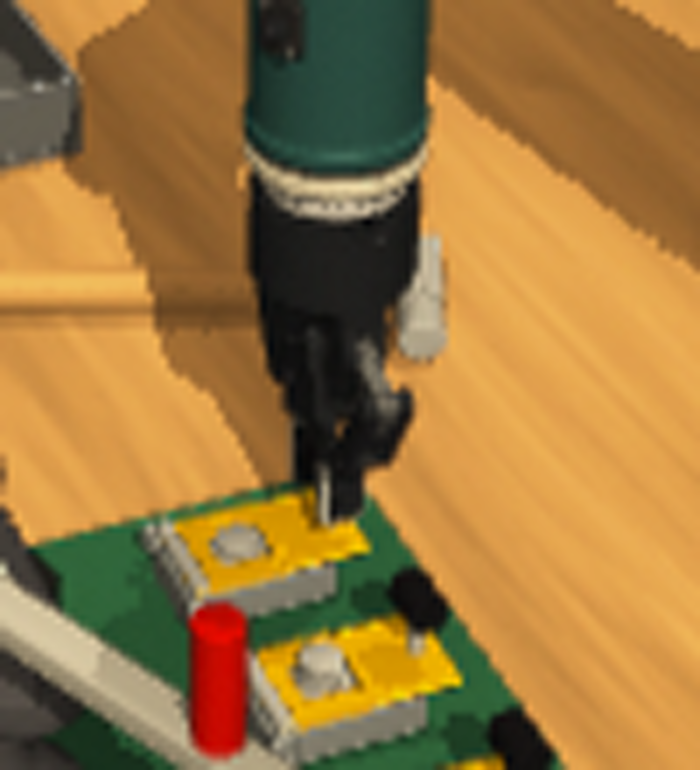

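Gripped: width 25.3 mm on a 26 mm knob. I'll follow the hinge arc (radius 78 mm), first to about 30°.

```bash
python3 -m inch '[0,-0.0046,-0.0021,0,0,0,0, 0,-0.0091,-0.0045,0,0,0,0, 0,-0.0134,-0.0072,0,0,0,0, 0,-0.0176,-0.0102,0,0,0,0, 0,-0.0215,-0.0134,0,0,0,0, 0,-0.0252,-0.0169,0,0,0,0, 0,-0.0287,-0.0207,0,0,0,0, 0,-0.032,-0.0246,0,0,0,0]'; python3 - <<'E'
from h import *
c=cam('side'); crop(c,240,130,100,110,7,'kn3'); print(env.get_state()['eef_pos'],env.get_state()['width'])
E
```

```text
time_s: 19.0
eef_pos: [477.9, -156.9, 48.8]
tool_rot: [-0.51, 0.512, 0.488, -0.489]
ft_force: [-0.3, -5.4, -6.5]
width: 25.4
[ 478.56368667 -156.89244677   49.23330649] 25.1976606013563
```

View pics/kn3.png

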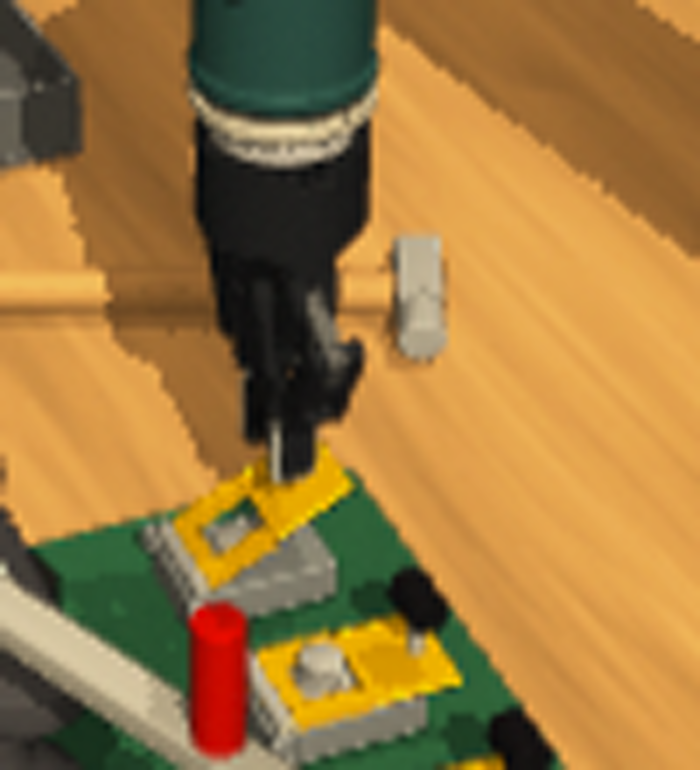

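The right cap rises with the knob, about 30° open in the picture; the other caps are shut. I'll continue along the arc.

```bash
python3 -m inch '[0,-0.0029,-0.0042,0,0,0,0, 0,-0.0056,-0.0085,0,0,0,0, 0,-0.008,-0.013,0,0,0,0, 0,-0.0101,-0.0177,0,0,0,0, 0,-0.0119,-0.0225,0,0,0,0, 0,-0.0134,-0.0273,0,0,0,0, 0,-0.0145,-0.0323,0,0,0,0, 0,-0.0154,-0.0374,0,0,0,0]'; python3 -m inch '[0,0,0,0,0,0,0, 0,0,0,0,0,0,0, 0,0,0,0,0,0,0, 0,0,0,0,0,0,0, 0,0,0,0,0,0,0, 0,0,0,0,0,0,0, 0,0,0,0,0,0,0, 0,0,0,0,0,0,0]'; python3 - <<'E'
from h import *
c=cam('side','sidefin'); crop(c,200,130,140,130,6,'kn4'); d=cam('top','topfin')
m=cv2.inRange(cv2.cvtColor(c['pixels'],cv2.COLOR_BGR2HSV),(18,150,80),(32,255,255))>0
mm=np.zeros_like(m); mm[185:222,260:300]=m[185:222,260:300]
p=cloud(c,mm); p=p[(p[:,2]>30)&(p[:,1]<-110)]; mu=p.mean(0); u,s,vt=np.linalg.svd(p-mu); n=vt[2]*np.sign(vt[2][2]); print(len(p),mu.round(),n.round(3),'angle',np.degrees(np.arccos(n[2])),s)
for t in ('tack_jar','hammer','heel_block','polish_tin','brush','glue_bottle'):
    r=env.silhouettes('top',t)
    if r: q=cloud(d,r[0]['pixels']); print(t,r[0]['conf'],np.median(q,0).round())
E
```

```text
time_s: 19.85
eef_pos: [513.7, -158.2, 64.1]
tool_rot: [0.511, -0.511, -0.488, 0.49]
ft_force: [-3.5, -6.2, -0.9]
width: 25.5
time_s: 20.65
eef_pos: [514.3, -158.2, 64.1]
tool_rot: [-0.511, 0.511, 0.488, -0.489]
ft_force: [-2.4, -5.2, -0.2]
width: 25.6
183 [ 503. -150.   74.] [ 0.847 -0.143  0.512] angle 59.18536782836873 [353.6187358  197.75913756  80.69716717]
tack_jar 0.7 [357. 372.  19.]
hammer 0.77 [ 389. -379.   24.]
heel_block 0.51 [ 624. -200.   34.]
polish_tin 0.67 [651.  49.  38.]
brush 0.66 [357. 372.  19.]
glue_bottle 0.56 [566. 498. 101.]
```

View pics/kn4.png

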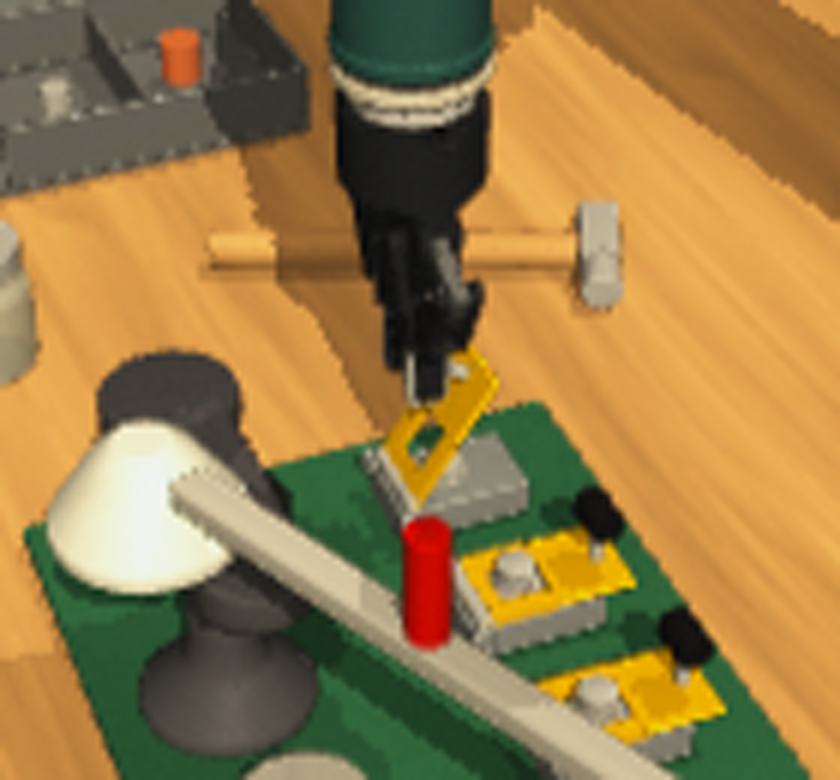

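View pics/topfin.png

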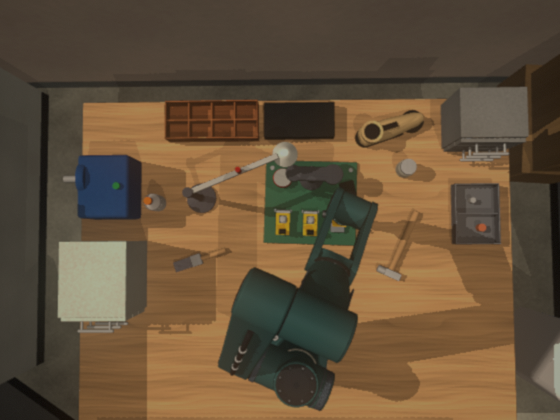

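The pictures show the right cap standing at about 59°, held in the fingers at (271,193) px in the side view. The middle and left caps are shut, the lamp is back, and the tin, jar, brush, hammer and bottle are where they were. I'm handing in.

```bash
python3 -c "
from cell import env
print(env.sign_off())"
```

```text
the job is handed in; nothing more can be done
None
```

The job is handed in at about 21 s of the 70 s allowed, with the gripper still holding the loose bolt's cap open; no verdict was reported.

**What I did**
- **Lamp:** I swung the lamp arm back about 37° (0.65 rad) by its red handle until about 15 N of reaction showed the stop. My first grasp closed above the handle and missed; a lower second try held.
- **Bolts:** I tapped left, middle, then right. The left and middle stayed rigid at about 16 and 25 N. The right one gave way at about 2.6 N and sank about 7 mm.
- **Cap:** I lifted the right cap by its knob along the hinge arc.

**Last checks**
- **Cap angle:** it is open about 59° by a plane fit to the depth image. The grip is 25.6 mm wide on the 26 mm knob.
- **Other caps and lamp:** the pictures show the other two caps shut and the lamp still back.
- **Bystanders:** the tin, hammer, brush and bottle measured within 4 mm of their first positions. The jar looks unmoved in the pictures.

**What disagreed**
- **Fingertip height:** the reported TCP height is 34–37 mm lower than the real fingertips, judged by the cameras and by contact with the bolts. I corrected for this throughout.
- **Tack jar:** in the last check the network took the brush for the jar, so I checked the jar by eye only.
- **Heel block:** it read about 11 mm off, most likely because the robot arm partly hid it.

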